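# Open the tool tin by its hidden catch

## Robot

A 6-joint arm with a two-finger parallel gripper is mounted at the origin on the work surface. World frame = base frame: x ahead of the robot, y to its left, z up, the work surface at z = 0. Lengths are in m, angles in rad, forces in N, time in s.
With the tool pointing down it reaches from about 0.4 to 0.925 m from the base axis. Payload 12.5 kg.
Tool frame: the origin (TCP) lies at the very end of the fingers, on their centre line; the grasp point (between the pads) lies 19 mm behind it; z points along the fingers, y is the line along which they close (so a half turn about z gives the same grasp; the last joint's range is limited). The gripper opens to 95 mm and grips with 3 to 60 N. Pads are 20 mm wide; open, the fingers measure 119 mm over their backs; the gripper's body (75 mm by 180 mm) begins 59 mm behind the grasp point.
Start: joints at [-1.361, 0.491, 1.559, -0, 1.092, -0.106], TCP at [0.194, -0.594, 0.215] pointing down, gripper open.
Joint ranges: [-3.1, 3.1], [-0.84, 2.19], [0.05, 2.79], [-1.13, 4.28], [0.06, 2.93], [-2.69, 2.69]. Speed limits (rad/s): [2.22, 2.22, 2.79, 3.14, 3.14, 3.14].

## Interface

Orientations are given as a unit quaternion [w, x, y, z].
In Python, from bench import robot gives the robot as it stands. The module is installed in compiled form; this text tells all that it offers.
- The arm moves only by the shell command python3 -m crank 'ROWS'. ROWS is JSON, a list of rows, each a list of 7 numbers: the turn, a rotation vector about the tool's x, y, z in rad, then the shift along the tool's x, y, z in mm, then the closure, from 0 (fully open) to 1 (shut). A call has 1 to 8 rows; each row shifts and turns the commanded pose from where the row before left it, along the tool's axes as they then stand; what a row does not reach is not made up. A row lasts 1/10 s, in which the tool goes at most 50 mm and 8.59 degrees, less where a joint would pass 70% of its speed; a pose out of reach is approached as far as the arm can. A call with a gripper value outside its range is refused whole. The fingers move at their own pace and stop on an object; the grip force is fixed at half the most. Time passes only in rows, so rows that do not move let the fingers close. It gives the time, the measured TCP pose, the force, the opening and the grip force at its end, in the units of the state.
- robot.state(): the state, without advancing time (a new reading comes with each control period).
- robot.capture(name): name is "side" or "top" or "wrist"; returns the picture (400x640x3 uint8, red, green, blue); there is no depth.
- robot.calibration(name): a dict with "mtx" (3x3 intrinsics, pixels), "camera_from_world" (4x4, takes a point from world to camera coordinates). Camera axes: x right, y down, z forward; pixel columns grow to the right and rows downward; lengths in m; the calibration is good to about 2 mm. A picture is of the moment at which its call begins: read the wrist's pose just before it. calibration takes no time and is no camera call; for the wrist camera it gives the pose at the moment of the call.
- robot.job_done(): hands the job in; it is judged then, once.
The state is a dict: "time_s": time; "qpos": joint angles; "qvel": joint speeds; "joint_torque": joint torques, N m; "eef_pos": TCP position; "eef_rot": TCP orientation; "ft_force": force on the tool from outside, world axes, zero at the start; "torque": the same for the moment, N m; "width": finger opening in m; "grip_force": force on a finger pad.
Only numpy, scipy, OpenCV 4.12 (cv2) and the standard library are available. Lean on these libraries where they do the work, as an engineer would, in place of code of your own. Each camera call takes 0.05 s, during which the arm holds its last target. There are 200 camera calls.

## Task

Open the aluminium tool tin that has the orange slide: push the slide along the tin's edge until the hidden recess under it is clear, then press down the catch in the recess so that the lid springs open, and draw back clear of it. Leave the look-alike tin with the blue slide alone.

Things in the scene. Friction and masses are not known exactly. Their poses are not given: they have to be found in the camera images.
- tin: Fixed aluminium tin with ORANGE slide, 140 (x) x 190 (y) x 60 mm. Origin: centre of underside, z up, +x hinge side, -x ledge side (to the robot). Ledge, top z=60, x=-70 to -8, all along y. In it a recess 56 (x) x 54 mm (y), centre x=-39, y=0, hidden by the slide. Its floor is the catch, a sprung steel plate: top z=48, travel 8 mm down; at about 5 mm (5 N) it frees the lid; it rises when let go.
- slide (a joint): Travel of the orange slide to the tin's +y, m: 0 covers the recess, 0.058 end stop; starts at 0 to 0.008. Moves at about 1 N, stays put. Plate on the ledge, 52 (x, centred at x=-39) x 64 mm (y), 4 mm thick; upright tab on its rear (-y) end, 44 wide (x), 8 thick (y), top z=84. Tab's rear face: y = -30 mm + travel. Shut fingers set behind it, near y=-60, push it on to stand over the recess.
- lid (a joint): Opening angle of the orange-slide tin's lid, rad: 0 shut and latched, 0.9 fully open. Lid 78 (x) x 190 mm (y), 3 mm thick, covers the tin's x=-8 to 70, top z=63 when shut, hinged along the +x edge. Once the catch is pressed a spring lifts it by itself within about a second; its free edge then stands about 125 mm above the stool top.
- spare_tin: Look-alike tin of the same size and shape with a BLUE slide, also fixed; origin at the centre of its underside, axes as for the other tin. To be left alone.
Things that resemble listed ones, but are neither listed nor needed, are in the scene too. Leave any brown or yellow look-alike of the tin alone.

How it is judged:
On the way:
1. the orange slide is pushed aside, clear of the recess, with the lid still shut (value of joint slide above 0.03 m and value of joint lid below 0.1 rad), for 0.1 s.
At the end, for the whole second after the job is handed in: The lid of the orange-slide tin stands open by more than 0.6 rad (it springs to 0.9) and is at rest, and the orange slide is still pushed aside by more than 25 mm (value of joint lid above 0.6 rad and velocity of joint lid below 0.2 rad/s and value of joint slide above 0.025 m); the robot touches nothing.
It fails at once if the tin with the blue slide is pressed or pushed by the robot (more than 2 N) (contact force between any of the fingers, the arm and spare_tin above 2 N).
It also fails if it takes over 32 s, if anything falls off the work surface, if the arm or the gripper's body presses on something with over 40 N, if the wrist force passes 120 N, or if a joint passes its speed limit or range.

## Working session

There is one attempt and no reset: what is moved stays moved. The work goes in short steps, Python scripts to look and compute and a shell command to move; the robot and the scene stay as the last step left them, time stands still between calls to the robot, and variables do not carry over. Pictures are saved under pics/ and viewed, at most 10 in all, crops included, and the job is handed in when it is done.

```bash
mkdir -p pics; python3 - <<'E'
from bench import robot
import cv2
for n in("top","side"):
    cv2.imwrite(f"pics/{n}0.png",robot.capture(n)[:,:,::-1])
s=robot.state();print(s['time_s'],s['eef_pos'],s['eef_rot'],s['width'])
E
```

```text
0.1 [ 0.19409857 -0.59390648  0.21414795] [-4.51431967e-04  9.87557731e-01  1.57256236e-01 -2.54007899e-05] 0.09515627644562685
```

View pics/top0.png

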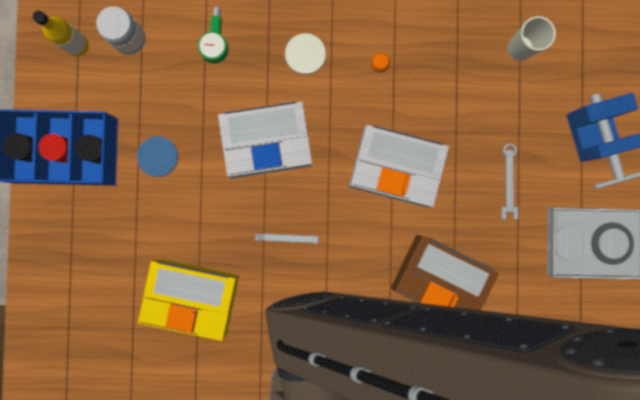

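View pics/side0.png

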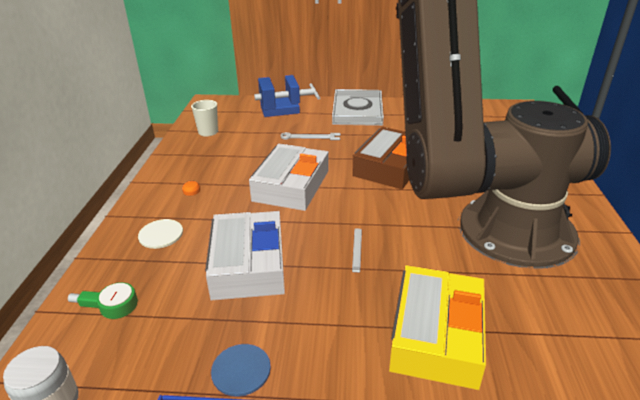

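Aluminium tins: the orange-slide one is at top (399,166) / side (290,175), and the blue-slide one is at top (265,140). The yellow (188,300) and brown (445,275) tins are decoys. The tin at (399,166) fits, being aluminium with an orange slide. I'll confirm it in an enlarged crop.

```bash
python3 - <<'E'
import cv2,numpy as np
a=cv2.imread("pics/top0.png")[110:220,335:465];b=cv2.imread("pics/side0.png")[135:217,240:338]
a=cv2.resize(a,(650,550),interpolation=cv2.INTER_CUBIC)
cv2.imwrite("pics/topc.png",a)
b=cv2.resize(b,(784,656),interpolation=cv2.INTER_CUBIC)[:600]
cv2.imwrite("pics/sidec.png",b)
E
```

```text
(no output)
```

View pics/topc.png

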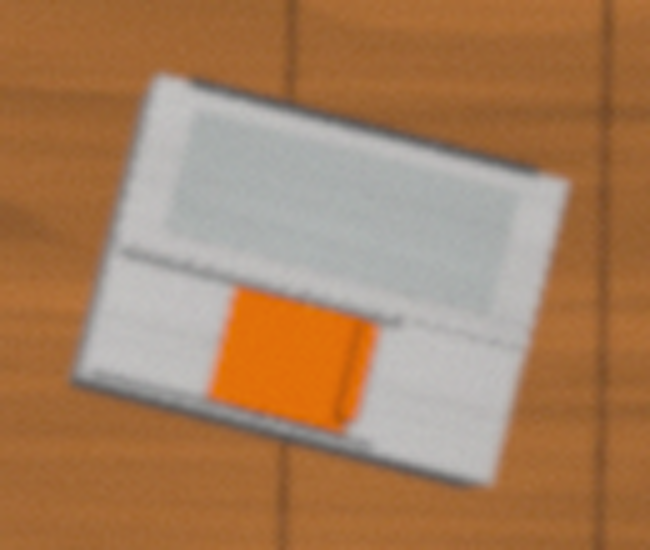

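View pics/sidec.png

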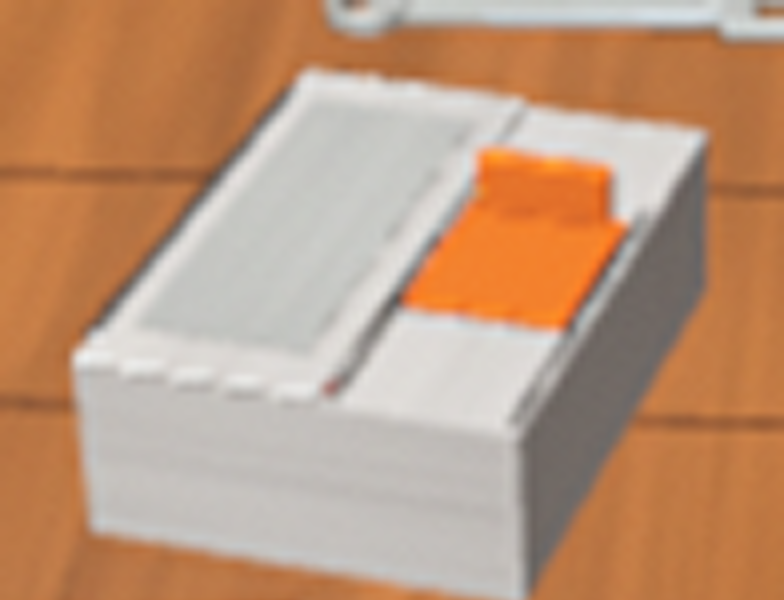

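The crops confirm an aluminium tin with an orange slide, its tab at the right (-y) end and its slide near zero. Next I fit the pose from the corner pixels in both views.

```bash
cat > fit.py <<'E'
from bench import robot
import numpy as np
from scipy.optimize import least_squares
C={n:robot.calibration(n) for n in("top","side")}
P=[("top",75,380,-70,95,60,0),("top",492,486,-70,-95,60,0),("top",155,75,70,95,63,0),("top",570,180,70,-95,63,0),
("top",235,290,-13,34,64,1),("top",212,398,-65,34,64,1),
("side",522,435,-70,95,60,0),("side",708,130,-70,-95,60,0),("side",80,355,70,95,63,0),("side",308,72,70,-95,63,0),("side",92,530,70,95,0,0),
("side",403,302,-13,34,64,1),("side",563,325,-65,34,64,1)]
def res(p):
    x,y,z,a,t=p;r=[];c,s=np.cos(a),np.sin(a)
    for n,u,v,X,Y,Z,m in P:
        u,v=(335+u/5,110+v/5) if n=="top" else (240+u/8,135+v/8)
        X,Y,Z=X/1e3,Y/1e3+m*t,Z/1e3
        w=np.array([x+c*X-s*Y,y+s*X+c*Y,z+Z,1])
        q=C[n]["mtx"]@(C[n]["camera_from_world"]@w)[:3]
        r+=[q[0]/q[2]-u,q[1]/q[2]-v]
    return np.array(r)
f=least_squares(res,[.6,0,0,-.2,.004],loss="soft_l1")
print(np.round(f.x,4));print(np.round(res(f.x).reshape(-1,2),1).tolist())
x,y,z,a,t=f.x
s=robot.state();
from scipy.spatial.transform import Rotation as R
w=s['eef_rot'];R0=R.from_quat([*w[1:],w[0]])
T=R.from_euler('z',a)
for n,p in (("behind high",(-39,-62,130)),("behind low",(-39,-62,75)),("over recess",(-39,0,75))):
    q=T.apply(np.array(p)/1e3)+[x,y,z]
    print(n,q.round(4),"tool mm",(R0.inv().apply(q-s['eef_pos'])*1e3).round(1))
print("R0",R0.as_matrix().round(3).tolist(),"tool x angle",np.arctan2(*R0.as_matrix()[[1,0],0]))
E
python3 fit.py
```

```text
[ 0.5233 -0.1567 -0.0018 -0.2296  0.0036]
[[0.8, -0.7], [-0.4, -0.7], [0.4, -0.3], [-0.4, -0.1], [0.2, -1.1], [-0.9, -0.1], [0.5, 0.2], [0.2, 0.2], [-0.1, 0.4], [0.2, -0.4], [0.8, 0.3], [0.6, -0.5], [0.9, -0.3]]
behind high [ 0.4712 -0.2082  0.1282] tool mm [ 383.2 -280.5   86.2]
behind low [ 0.4712 -0.2082  0.0732] tool mm [ 383.2 -280.5  141.2]
over recess [ 0.4853 -0.1478  0.0732] tool mm [ 415.3 -333.5  141.2]
R0 [[0.951, 0.311, -0.0], [0.311, -0.951, 0.001], [0.0, -0.001, -1.0]] tool x angle 0.3158233960547737
```

Pixel residuals are under 1.2 px. I move towards the spot behind the tab, above the tin, with the fingers shut.

```bash
python3 -m crank '[[0,0,0,38,-28,0,1],[0,0,0,38,-28,0,1],[0,0,0,38,-28,0,1],[0,0,0,38,-28,0,1],[0,0,0,38,-28,0,1],[0,0,0,38,-28,0,1],[0,0,0,38,-28,0,1],[0,0,0,38,-28,0,1]]'; python3 -m crank '[[0,0,0,38,-28,0,1],[0,0,0,38,-28,0,1],[0,0,0.14,0,0,0,1],[0,0,0.14,0,0,0,1],[0,0,0.14,0,0,0,1],[0,0,0.125,0,0,0,1],[0,0,0,0,0,0,1]]'; python3 fit.py
```

```text
time_s: 0.9
eef_pos: [0.4143, -0.285, 0.2146]
eef_rot: [-0.0, 0.988, 0.157, -0.0]
ft_force: [0.7, -0.4, -0.4]
width: 0.0364
grip_force: 0.0
time_s: 1.6
eef_pos: [0.4683, -0.2098, 0.2144]
eef_rot: [-0.0, 0.993, -0.115, -0.0]
ft_force: [0.3, 0.3, -0.3]
width: 0.0003
grip_force: 0.0
[ 0.5233 -0.1567 -0.0018 -0.2296  0.0036]
[[0.8, -0.7], [-0.4, -0.7], [0.4, -0.3], [-0.4, -0.1], [0.2, -1.1], [-0.9, -0.1], [0.5, 0.2], [0.2, 0.2], [-0.1, 0.4], [0.2, -0.4], [0.8, 0.3], [0.6, -0.5], [0.9, -0.3]]
behind high [ 0.4712 -0.2082  0.1282] tool mm [ 2.5 -2.2 86.2]
behind low [ 0.4712 -0.2082  0.0732] tool mm [  2.5  -2.2 141.2]
over recess [ 0.4853 -0.1478  0.0732] tool mm [  2.4 -64.2 141.2]
R0 [[0.973, -0.229, -0.0], [-0.229, -0.973, 0.0], [-0.0, -0.0, -1.0]] tool x angle -0.2308611127959865
```

```bash
python3 -m crank '[[0,0,0,2,-2,40,1],[0,0,0,0,0,40,1],[0,0,0,0,0,35,1],[0,0,0,0,0,20,1],[0,0,0,0,0,7,1],[0,0,0,0,0,0,1]]'; python3 -m crank '[[0,0,0,0,-10,0,1],[0,0,0,0,-10,0,1],[0,0,0,0,-10,0,1],[0,0,0,0,-10,0,1],[0,0,0,0,-10,0,1],[0,0,0,0,-10,0,1],[0,0,0,0,-10,0,1],[0,0,0,0,0,0,1]]'
python3 - <<'E'
from bench import robot
import cv2
a=robot.capture("wrist");b=robot.capture("side")[115:235,220:350]
cv2.imwrite("pics/s1.png",cv2.resize(b,(650,600),interpolation=cv2.INTER_CUBIC)[:,:,::-1])
E
```

```text
time_s: 2.2
eef_pos: [0.4706, -0.2084, 0.0721]
eef_rot: [-0.0, 0.994, -0.113, -0.001]
ft_force: [0.8, 0.4, -0.7]
width: 0.0004
grip_force: 0.0
time_s: 3.0
eef_pos: [0.4868, -0.139, 0.0726]
eef_rot: [-0.0, 0.994, -0.114, -0.0]
ft_force: [0.2, 0.4, 0.0]
width: 0.0003
grip_force: 0.0
```

View pics/s1.png

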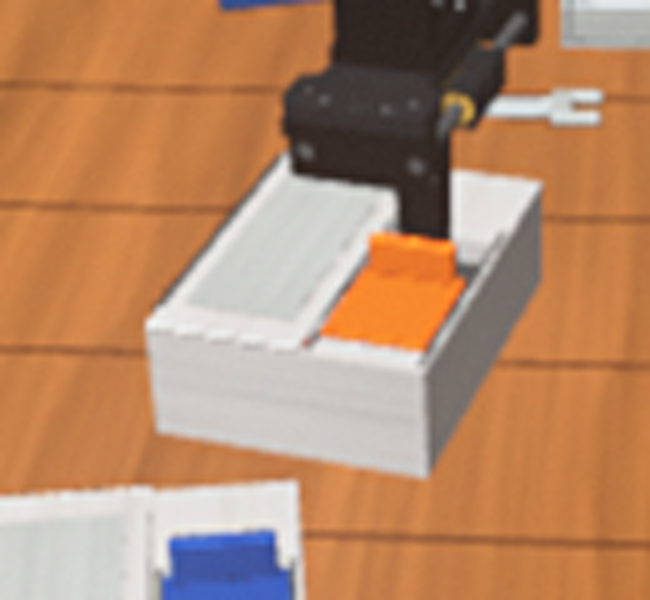

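The slide is over near its end stop, the recess behind the tab is uncovered, and the lid is still shut. I back off 7 mm from the tab and press down.

```bash
python3 -m crank '[[0,0,0,0,7,0,1],[0,0,0,0,0,0,1],[0,0,0,0,0,12,1],[0,0,0,0,0,10,1],[0,0,0,0,0,5,1],[0,0,0,0,0,3,1],[0,0,0,0,0,2,1],[0,0,0,0,0,0,1]]'
```

```text
time_s: 3.9
eef_pos: [0.4848, -0.1471, 0.0405]
eef_rot: [0.0, 0.993, -0.114, -0.0]
ft_force: [-2.4, -2.8, 4.7]
width: 0.0006
grip_force: 2.4
```

```bash
python3 -m crank '[[0,0,0,0,0,1.5,1],[0,0,0,0,0,0,1],[0,0,0,0,0,0,1]]'
python3 - <<'E'
from bench import robot
import cv2
b=robot.capture("side")[115:235,220:350]
cv2.imwrite("pics/s2.png",cv2.resize(b,(650,600),interpolation=cv2.INTER_CUBIC)[:,:,::-1])
E
```

```text
time_s: 4.2
eef_pos: [0.4849, -0.1471, 0.0401]
eef_rot: [0.0, 0.993, -0.114, 0.0]
ft_force: [-6.8, -2.0, 17.9]
width: 0.0004
grip_force: 9.0
```

View pics/s2.png

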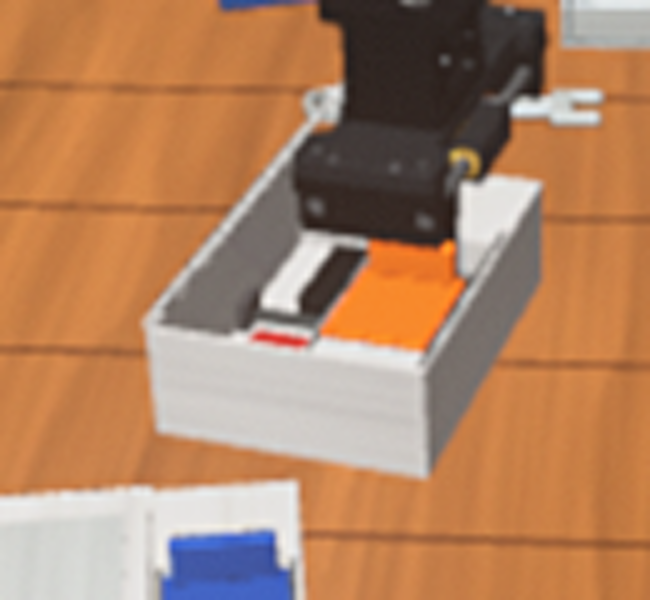

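The lid has opened, at least partly: the tin's inside and contents show. I retreat straight up.

```bash
python3 -m crank '[[0,0,0,0,0,-10,1],[0,0,0,0,0,-20,1],[0,0,0,0,0,-30,1],[0,0,0,0,0,-40,1],[0,0,0,0,0,-40,1],[0,0,0,-20,30,-20,1],[0,0,0,-20,30,0,1],[0,0,0,-20,30,0,1]]';python3 -m crank '[[0,0,0,-20,30,0,1],[0,0,0,-10,40,0,1],[0,0,0,0,40,0,1],[0,0,0,0,40,0,1],[0,0,0,0,0,0,1],[0,0,0,0,0,0,1]]'
python3 - <<'E'
from bench import robot
import cv2,numpy as np
b=robot.capture("side")[115:235,220:350];a=robot.capture("top")[100:220,335:465]
cv2.imwrite("pics/s3.png",cv2.resize(np.hstack([b,a]),(780,360),interpolation=cv2.INTER_CUBIC)[:,:,::-1])
E
```

```text
time_s: 5.05
eef_pos: [0.4055, -0.2215, 0.1999]
eef_rot: [0.0, 0.994, -0.114, 0.001]
ft_force: [0.5, -0.4, 0.1]
width: 0.0007
grip_force: 0.0
time_s: 5.65
eef_pos: [0.3426, -0.3604, 0.1988]
eef_rot: [-0.0, 0.993, -0.115, -0.0]
ft_force: [-0.4, 0.4, -0.1]
width: 0.0002
grip_force: 0.0
```

View pics/s3.png

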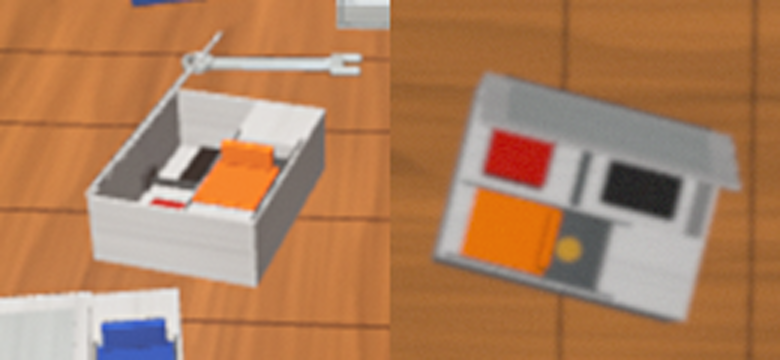

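The side (left) and top (right) views show the lid standing fully open, the slide at its far end with the catch uncovered, and the arm clear. I hand it in.

```bash
python3 -m crank '[[0,0,0,0,0,0,1],[0,0,0,0,0,0,1],[0,0,0,0,0,0,1],[0,0,0,0,0,0,1]]'; python3 -c "
from bench import robot
print(robot.job_done())"
```

```text
time_s: 6.15
eef_pos: [0.3431, -0.3601, 0.1992]
eef_rot: [0.0, 0.993, -0.114, 0.0]
ft_force: [1.3, -0.3, -0.1]
width: 0.0006
grip_force: 0.0
the job is handed in; nothing more can be done
None
```

The orange-slide tin is open with its slide pushed aside and the arm drawn back clear; I did not touch the blue-slide tin, and the job was handed in at 6.15 s (no verdict was returned).

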